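# Prop up the drop guard of a bench press and load the block

## Task

Get the small bench press ready for work: lift its drop guard by the loop handle and hook the lower slot of the slotted bar over the catch pin, so that the guard stays up by itself at its higher setting. Then lay the wooden block on the feed table and slide it lengthwise between the guides, under the raised guard, until its end rests against the back stop. Do not let the guard drop, and leave the other tools where they are.

Things in the scene. Friction and masses are not known exactly. Their poses are not given: they have to be found in the camera images.
- press: Small grey bench press, fixed. Origin on the bench top under the slotted bar; +x from its feed side to its column (away from the robot), +y left, +z up. Two uprights (y +-52 to +-68 mm, x -20 to 24, up to z 158) carry a crosshead of two straps (x +-20, y +-68, z 158 to 172); the bar passes up between them. Head and column lie behind: x 29 to 122 mm, up to z 173.
- feed_table (a point): Middle of the front edge of the steel feed table, on its top, 200 mm before the press origin, 8 mm above the bench. The table is 110 mm wide and level back to the stop. Two guides 16 mm high stand on it from press x -80 to -20 mm, 49 mm apart; their mouths flare outward from -80 to -112 mm.
- guard_edge (a point): Middle of the lower edge of the drop guard, a steel-framed clear pane 102 mm wide and 58 mm high that runs between the uprights at press x 7 to 17 mm and closes the passage; 13 mm above the bench when down. It must be over 53 mm for the block to pass under.
- loop_top (a point): Centre of the top rod of the loop handle, a dark rectangle of 10 mm rod on top of the dark flat slotted bar (24 mm wide), in the press's y-z plane. Clear opening below the rod: 76 mm wide (y), 52 mm high. Guard down, bar upright: 256 mm above the bench. It is 226 mm from the bar's pivot, which is 30 mm above the press origin with the guard down and rises with the guard. z along the bar.
- lower_slot (a point): Middle of the lower slot of the slotted bar, 60 mm from the pivot along the bar. The slot is 20 mm high, 13 mm deep and opens on the bar's +y edge (12 mm from its centre line). A second, same slot lies 35 mm further up the bar; it is the low setting, at which the block does not fit under the guard. The two slots show as open bites in the dark bar.
- catch_pin (a point): Middle of the fixed catch pin, 10 mm in diameter, along press x between the crosshead straps, 21 mm to the +y side of the bar's upright centre line, 165 mm above the bench.
- back_stop (a point): Centre of the face of the back stop, which faces the feed side (press -x); 45 mm behind the press origin, on the passage's centre line, 44 mm wide, 25 mm high.
- guard (a joint): Height of the drop guard, m: 0 down, 0.090 top of its vertical travel. Guard and bar weigh 0.5 to 0.7 kg and fall if let go. For the pin to enter the lower slot as the bar is leaned it must be at about 0.075 to 0.082; hanging on the pin by the lower slot it reads about 0.072, by the upper slot about 0.036.
- stay (a joint): Lean of the slotted bar about its pivot on the guard, rad: 0 upright, positive leans the loop toward press +y (toward the pin), range -0.02 to 0.26. A little friction holds it as left. Hooked on the lower slot it reads about 0.18 to 0.22; upright, it hangs on nothing.
- block_center (a point): Centre (half-way up, 22.5 mm) of the wooden block, 40 mm wide (x), 150 mm long (y), 45 mm high (z), 0.2 to 0.3 kg, lying loose on the bench to the left or right of the press; either end may go first. On the feed table its centre is 30.5 mm above the bench; against the stop its centre lies 75 mm in front of the stop.
- grinder_center (a point): Die grinder (grey hand tool with a blue lever, 73 x 203 x 62 mm, long axis y) lying loose on the other side of the press; leave it alone.
- mallet: Black rubber mallet lying behind the work at the left (100 x 269 x 58 mm); leave it alone.
- screwdriver: Red-handled screwdriver (31 x 180 x 31 mm) lying behind the work at the right; leave it alone.
Things that resemble listed ones, but are neither listed nor needed, are in the scene too. Leave any yellow look-alike of the part that bears block_center alone.

How it is judged:
On the way:
1. the guard hangs on the catch pin by the lower slot, let go by the robot (value of joint guard between 0.062 and 0.078 m and value of joint stay above 0.14 rad and contact force between press and the arm below 0.2 N and contact force between press and the fingers below 0.2 N), for 0.3 s.
At the end, for the whole second after the job is handed in: The guard hangs by itself on the catch pin by the bar's lower slot (guard 62 to 78 mm up, bar leaned over 0.14 rad) and the block lies flat on the feed table, lengthwise between the guides (within 10 mm of the centre line and 0.15 rad), its end within 6 mm of the back stop, at rest (value of joint guard between 0.062 and 0.078 m and value of joint stay above 0.14 rad and x of block_center in the frame of press above -0.036 m and y of block_center in the frame of press between -0.01 and 0.01 m and z of block_center in the frame of press between 0.027 and 0.034 m and angle between the y axis of block_center and the x axis of press, either way round below 0.15 rad and linear speed of block below 0.02 m/s); the robot touches nothing.
It fails at once if the guard is dropped (falls faster than 0.5 m/s) (velocity of joint guard below -0.5 m/s).
It fails at once if the die grinder, mallet or screwdriver is moved more than 30 mm (distance of any of grinder_center, mallet, screwdriver from where it was at the start of the episode above 0.03 m).
It also fails if it takes over 56 s, if anything falls off the work surface, if the arm or the gripper's body presses on something with over 40 N, if the wrist force passes 120 N, or if a joint passes its speed limit or range.

## Robot

A 6-joint arm with a two-finger parallel gripper is mounted at the origin on a cart in front of the work surface, level with it; the furniture and walls round the work are solid. World frame = base frame: x ahead of the robot, y to its left, z up, the work surface at z = 0. Lengths are in m, angles in rad, forces in N, time in s.
With the tool pointing down it reaches from about 0.15 to 0.775 m from the base axis. Payload 6.1 kg.
Tool frame: the origin (TCP) lies on the centre line of the jaws, within the pads' length; the fingertips stand 22 mm ahead of it and the grasp point (between the pads) lies 3 mm ahead of it; z points along the fingers, y is the line along which they close (so a half turn about z gives the same grasp; the last joint's range is limited). The gripper opens to 85 mm and grips with 20 to 120 N. Pads are 22 mm wide; open, the fingers measure 114 mm over their backs; the gripper's body (76 mm by 85 mm) begins 54 mm behind the grasp point. The pads swing forward as they close: fully open they stand 13 mm farther back than shut.
Start: joints at [0, 0.126, -0.04, 1.405, 0, 1.571], TCP at [0.525, -0, 0.253] pointing down, gripper open.
Joint ranges: [-2.72, 2.72], [-0.95, 1.95], [-1.27, 1.35], [-1.78, 2.02], [-1.46, 1.47], [-3.14, 3.14]. Speed limits (rad/s): [2.39, 2.39, 3.01, 3.14, 3.14, 3.14].

## Interface

Orientations are given as a unit quaternion [w, x, y, z].
In Python, from bench import get_state, get_image, camera_params, close_job, boxes_of, outline_of gives the robot as it stands.
- The arm moves only by the tool send_rows, never from a script. Its argument "moves" is a list of rows, each a list of 7 numbers: the opening, from 0 (shut) to 1 (fully open), then the shift along the world's x, y, z in mm, then the turn, a rotation vector about the world's x, y, z in rad. A call has 1 to 10 rows; each row shifts and turns the commanded pose from where the row before left it; what a row does not reach is not made up. A row lasts 1/10 s, in which the tool goes at most 50 mm and 8.59 degrees, less where a joint would pass 70% of its speed; a pose out of reach is approached as far as the arm can. A call is refused whole if a number of a shift passes 50 or a number of a turn 0.15, either way. A call with a gripper value outside its range is refused whole. The fingers move at their own pace and stop on an object; "squeeze" is the grip in N (left out, the last holds). Time passes only in rows, so rows that do not move let the fingers close. It gives the time, the measured TCP pose, the force, the opening and the grip force at its end, in the units of the state.
- get_state(): the state, without advancing time (a new reading comes with each control period).
- get_image(name): name is "scene" or "side" or "wrist"; returns the picture (384x512x3 uint8, red, green, blue); there is no depth.
- camera_params(name): a dict with "camera_matrix" (3x3 intrinsics, pixels), "world_from_camera" (4x4, takes a point from camera to world coordinates); the wrist camera has in their place "T_tool_cam" (4x4, takes a point from camera to tool coordinates, whose origin is the TCP and whose axes are the flange's). Camera axes: x right, y down, z forward; pixel columns grow to the right and rows downward; lengths in m; the calibration is good to about 2 mm. A picture is of the moment at which its call begins: read the wrist's pose just before it. camera_params takes no time and is no camera call.
- close_job(): hands the job in; it is judged then, once.
Trained networks look in the newest picture that a camera, given by its name, has taken for a name from the list of things; names that differ only in an ending like _2 or _b are one class to them, and where a whole thing is asked for, a point or a joint stands for the part that bears it (a point fixed in the world has none). Each returns a list of dicts, best first, with "confidence" (0 to 1); they miss things now and then, are a little off and sometimes report something else, mostly with a low value. They report only what shows in the picture. A call takes as long as a camera call. They do not tell look-alikes from the thing itself.
- boxes_of(camera, label): "at" ([x, y, z] in m, in world coordinates, good to about 4 mm: the middle of the surface that is visible of it).
- outline_of(camera, label): "pixels" (384x512 bool, what is visible of it).
The state is a dict: "time_s": time; "joint_positions": joint angles; "joint_velocities": joint speeds; "joint_efforts": joint torques, N m; "ee_pos": TCP position; "orientation": TCP orientation; "wrist_force": force on the tool from outside, world axes, zero at the start; "ft_torque": the same for the moment, N m; "opening": finger opening in m; "finger_force": force on a finger pad.
Only numpy, scipy, OpenCV 4.12 (cv2) and the standard library are available. Lean on these libraries where they do the work, as an engineer would, in place of code of your own. Each camera call takes 0.05 s, during which the arm holds its last target. There are 200 camera calls.

## Working session

There is one attempt and no reset: what is moved stays moved. The work goes in short steps, Python scripts to look and compute and a tool call to move; the robot and the scene stay as the last step left them, time stands still between calls to the robot, and variables do not carry over. Pictures are saved under pics/ and viewed, at most 11 in all, crops included, and the job is handed in when it is done.

Besides the shell and the picture viewer there is one more tool, called after ">>>" as name(argument=value, ...), one argument or row to a line, values as JSON. send_rows: Moves the arm, as the interface text tells. Its arguments: {"type":"object","properties":{"moves":{"type":"array"},"squeeze":{"type":"number"}},"required":["moves"]}

```bash
mkdir -p pics; ls
python3 - <<'E'
from bench import *
import cv2,numpy as np
s=get_state();print({k:np.round(v,3) for k,v in s.items()})
for c in("scene","side"):
    im=get_image(c);cv2.imwrite(f"pics/{c}0.png",im[:,:,::-1])
    p=camera_params(c);print(c,np.round(p["world_from_camera"],3).tolist())
    for l in("press","feed_table","guard_edge","loop_top","lower_slot","catch_pin","back_stop","block_center","grinder_center","mallet"):
        for b in boxes_of(c,l): print(l,np.round(b["at"],3),round(b["confidence"],2))
a=cv2.imread("pics/scene0.png");b=cv2.imread("pics/side0.png")
cv2.imwrite("pics/both.png",cv2.resize(np.vstack([a,b]),None,fx=.78,fy=.78))
E
```

```text
pics
{'time_s': np.float64(0.0), 'joint_positions': array([ 0.   ,  0.126, -0.041,  1.405, -0.   ,  1.571]), 'joint_velocities': array([-0.001, -0.   ,  0.   ,  0.001, -0.001,  0.002]), 'joint_efforts': array([-2.0000e-03, -4.3592e+01,  3.5292e+01,  1.7000e-02, -0.0000e+00,
       -0.0000e+00]), 'ee_pos': array([0.525, 0.   , 0.253]), 'orientation': array([-0.001,  0.707,  0.707, -0.001]), 'wrist_force': array([ 0.414,  0.401, -0.13 ]), 'ft_torque': array([-0.009, -0.019, -0.008]), 'finger_force': np.float64(0.0), 'opening': np.float64(0.086)}
scene [[0.774, -0.442, 0.454, -0.007], [-0.633, -0.521, 0.572, -0.687], [-0.016, -0.73, -0.683, 1.007], [0.0, 0.0, 0.0, 1.0]]
press [ 0.646 -0.065  0.029] 0.81
press [ 0.648 -0.053  0.169] 0.17
feed_table [ 0.647 -0.073  0.034] 0.95
guard_edge [ 0.645 -0.051  0.166] 0.97
guard_edge [ 0.647 -0.303  0.028] 0.73
loop_top [ 0.645 -0.055  0.196] 0.9
lower_slot [ 0.646 -0.058  0.201] 0.81
catch_pin [ 0.648 -0.068  0.035] 0.77
back_stop [ 0.645 -0.07   0.033] 0.93
back_stop [0.703 0.353 0.024] 0.57
back_stop [ 0.648 -0.051  0.168] 0.56
block_center [ 0.437 -0.301  0.045] 0.82
block_center [0.339 0.108 0.046] 0.65
grinder_center [0.47  0.247 0.028] 0.92
grinder_center [ 0.441 -0.301  0.046] 0.5
side [[-1.0, -0.022, 0.009, 0.532], [-0.02, 0.566, -0.824, 0.968], [0.013, -0.824, -0.567, 0.856], [0.0, 0.0, 0.0, 1.0]]
press [ 0.664 -0.026  0.043] 0.77
feed_table [ 0.658 -0.022  0.039] 0.62
guard_edge [ 0.654 -0.04   0.226] 0.62
loop_top [ 0.648 -0.034  0.226] 0.72
lower_slot [ 0.648 -0.036  0.225] 0.49
catch_pin [ 0.663 -0.021  0.041] 0.74
back_stop [ 0.66  -0.023  0.042] 0.87
back_stop [ 0.654 -0.041  0.227] 0.37
block_center [0.344 0.132 0.046] 0.97
block_center [ 0.442 -0.278  0.036] 0.83
grinder_center [ 0.647 -0.037  0.224] 0.67
grinder_center [0.468 0.262 0.027] 0.59
mallet [0.735 0.288 0.028] 0.6
```

View pics/scene0.png

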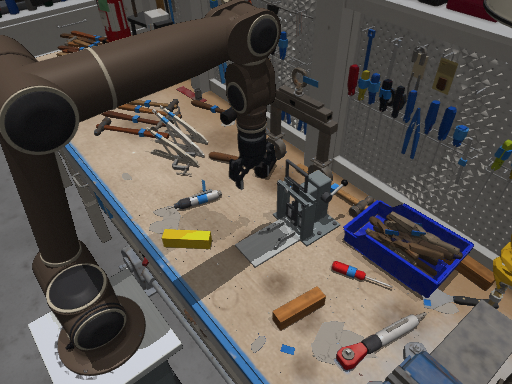

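View pics/side0.png

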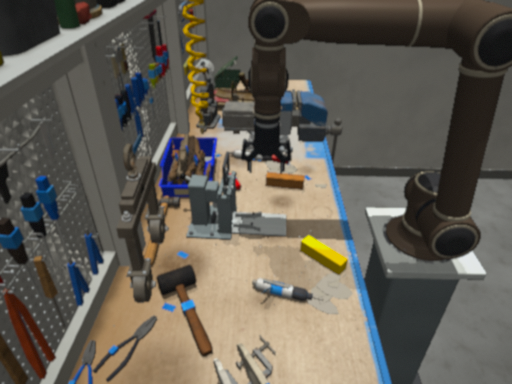

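The scene picture shows the wooden block at (300,307) and its yellow look-alike at (187,239). The press is at about (305,205), and the feed table's front edge is near (250,250). Candidates for the block are brown (300,307) and yellow (187,239), so I choose brown. Next I'll take a close crop, plus the wrist view.

Run:
```python
from bench import *
import cv2,numpy as np
w=get_image("wrist")[:,:,::-1]
a=cv2.imread("pics/scene0.png")[155:330,225:350];b=cv2.imread("pics/side0.png")[145:245,175:315]
A=cv2.resize(a,None,fx=3.4,fy=3.4,interpolation=cv2.INTER_CUBIC)
B=cv2.resize(b,None,fx=2.65,fy=2.65,interpolation=cv2.INTER_CUBIC)
W=cv2.resize(w,(371,278))
c=np.zeros((600,800,3),np.uint8)
c[:A.shape[0],:425]=A; c[:265,428:428+371]=B[:265,:371]; c[300:578,428:799]=W
cv2.imwrite("pics/crop1.png",c)
print(np.round(camera_params("wrist")["T_tool_cam"],3).tolist(),camera_params("wrist")["camera_matrix"].tolist())
for cam in("scene","side"):
    o=[x for x in outline_of(cam,"block_center")]
    for x in o:
        ys,xs=np.nonzero(x["pixels"]);print(cam,x["confidence"],xs.mean(),ys.mean(),len(xs))
```

```text
[[-0.001, -0.949, -0.315, 0.081], [1.0, -0.001, -0.001, 0.0], [0.0, -0.315, 0.949, -0.12], [0.0, 0.0, 0.0, 1.0]] [[273.3335019072208, 0.0, 257.30829927011223], [0.0, 273.3335019072208, 185.40372318948457], [0.0, 0.0, 1.0]]
scene 0.66 186.51291079812208 238.40962441314554 852
scene 0.65 298.61802575107293 307.5459227467811 1165
side 0.95 285.171768707483 180.0952380952381 588
side 0.72 323.2024070021882 254.10612691466082 914
```

View pics/crop1.png

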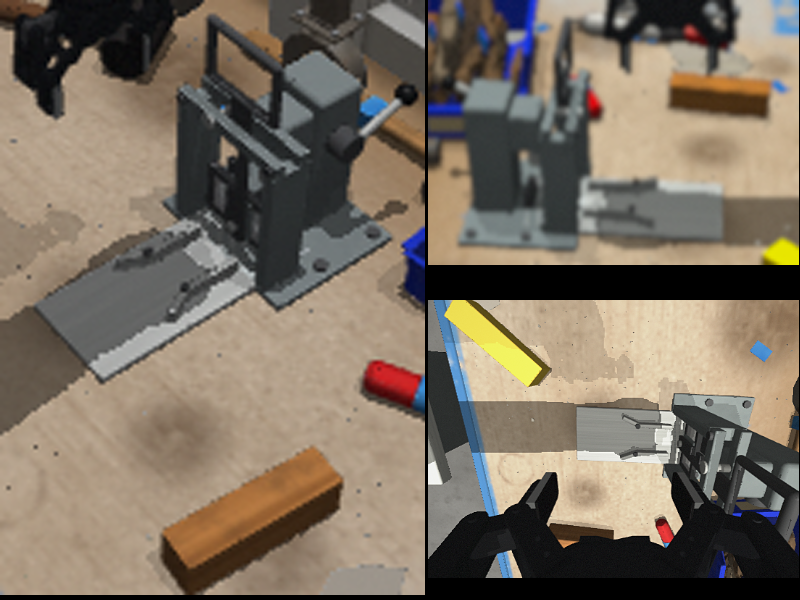

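The crop confirms the wooden block at scene (300,307). The table's front corners are at scene (236,245) and (255,267), the loop's top corners at (286,160) and (308,175), and the wrist view shows the table edge at about column 206. Now I'll fit the press pose.

```bash
cat > h.py <<'E'
from bench import *
import numpy as np,cv2
from scipy.spatial.transform import Rotation as R
from scipy.optimize import least_squares
def cam(n,s=None):
    p=camera_params(n);K=np.array(p["camera_matrix"])
    if n!="wrist": return K,np.array(p["world_from_camera"])
    s=s or get_state();q=np.array(s["orientation"]);T=np.eye(4);T[:3,:3]=R.from_quat(q[[1,2,3,0]]).as_matrix();T[:3,3]=s["ee_pos"]
    return K,T@np.array(p["T_tool_cam"])
def proj(c,P):
    K,T=c;X=np.c_[P,np.ones(len(P))]@np.linalg.inv(T).T;u=X[:,:3]@K.T;return u[:,:2]/u[:,2:]
def ray(c,px,z):
    K,T=c;d=T[:3,:3]@np.linalg.solve(K,[px[0],px[1],1]);return T[:3,3]+d*(z-T[2,3])/d[2]
def pw(v,P):
    c,s=np.cos(v[2]),np.sin(v[2]);P=np.array(P,float);return np.c_[v[0]+c*P[:,0]-s*P[:,1],v[1]+s*P[:,0]+c*P[:,1],P[:,2]]
E
python3 - <<'E'
from h import *
S,D,W=cam("scene"),cam("side"),cam("wrist")
obs=[(S,(236.2,244.7),(-.2,.055,.008)),(S,(254.7,267.1),(-.2,-.055,.008)),(S,(286.5,160),(0,.043,.261)),(S,(308.2,175),(0,-.043,.261)),
(D,(285.9,214.4),(-.2,-.055,.008)),(D,(285.2,235.9),(-.2,.055,.008)),(W,(205.6,146.4),(-.2,.055,.008)),(W,(205.6,221.5),(-.2,-.055,.008))]
f=lambda v:np.concatenate([proj(c,pw(v,[P]))[0]-np.array(u) for c,u,P in obs])
r=least_squares(f,[.645,-.06,0],loss="soft_l1");print(r.x,np.round(f(r.x).reshape(-1,2),1))
# brown block top face by outline
for n,c in(("scene",S),("side",D)):
    get_image(n)
    for o in outline_of(n,"block_center"):
        ys,xs=np.nonzero(o["pixels"]);
        print(n,o["confidence"],ray(c,(xs.mean(),ys.mean()),.03))
# top face corners picked in the crop
for u in((163,537),(188,569),(342,483),(314,447)):
    print(ray(S,(225+u[0]/3.4,155+u[1]/3.4),.045))
E
```

```text
[ 0.65172864 -0.05263577 -0.0581215 ] [[-1.6 -1. ]
 [-0.  -1. ]
 [ 1.9 -0.2]
 [-0.5 -0.2]
 [-0.2 -0.1]
 [-0.2 -1. ]
 [-0.3  0.7]
 [-0.1 -0.3]]
scene 0.98 [ 0.44154046 -0.292315    0.03      ]
scene 0.82 [0.33993209 0.11441322 0.03      ]
side 0.93 [ 0.44852075 -0.28339494  0.03      ]
side 0.67 [0.34253434 0.12400513 0.03      ]
[ 0.37305359 -0.26701179  0.045     ]
[ 0.36986093 -0.29976277  0.045     ]
[ 0.51485251 -0.32261242  0.045     ]
[ 0.52202522 -0.28436517  0.045     ]
```

>>> send_rows(
  moves=[
    [1,0,0,35,0,0,0],
    [1,0,0,35,0,0,0],
    [1,0,0,35,0,0,0],
    [1,32,-13,0,0,0,-0.015],
    [1,32,-13,0,0,0,-0.015],
    [1,32,-13,0,0,0,-0.015],
    [1,31,-14,0,0,0,-0.013],
    [1,0,0,0,0,0,0],
    [1,0,0,0,0,0,0],
  ],
)

```text
time_s: 2.35
ee_pos: [0.6524, -0.0533, 0.3568]
orientation: [-0.001, 0.727, 0.686, -0.001]
wrist_force: [0.2, 0.4, -0.5]
opening: 0.0853
finger_force: 0.0
```

Run:
```python
from h import *
s=get_state();print(s["ee_pos"],s["orientation"],np.round(s["joint_positions"],2))
W=cam("wrist",s);a=get_image("wrist")
v=(.652,-.053,-.058)
b=a[:,:,::-1].copy()
for P in([(0,.043,.256),(0,-.043,.256),(0,0,.256),(-.2,.055,.008),(-.2,-.055,.008),(0,.021,.165)]):
    u=proj(W,pw(v,[P]))[0];print(P,u);cv2.circle(b,tuple(int(x) for x in u),3,(0,0,255),1)
cv2.imwrite("pics/w1.png",cv2.resize(b,(800,600)))
```

```text
[ 0.652439   -0.05328703  0.35682999] [-0.00090314  0.72747297  0.68613535 -0.00073456] [-0.08  0.43  0.6   1.74  0.    1.55]
(0, 0.043, 0.256) [256.62377173 143.5870175 ]
(0, -0.043, 0.256) [256.85594866 238.01048067]
(0, 0, 0.256) [256.74656398 193.52509613]
(-0.2, 0.055, 0.008) [136.796265   111.09361275]
(-0.2, -0.055, 0.008) [145.46055032 174.84022053]
(0, 0.021, 0.165) [257.07784553 149.20880527]
```

View pics/w1.png

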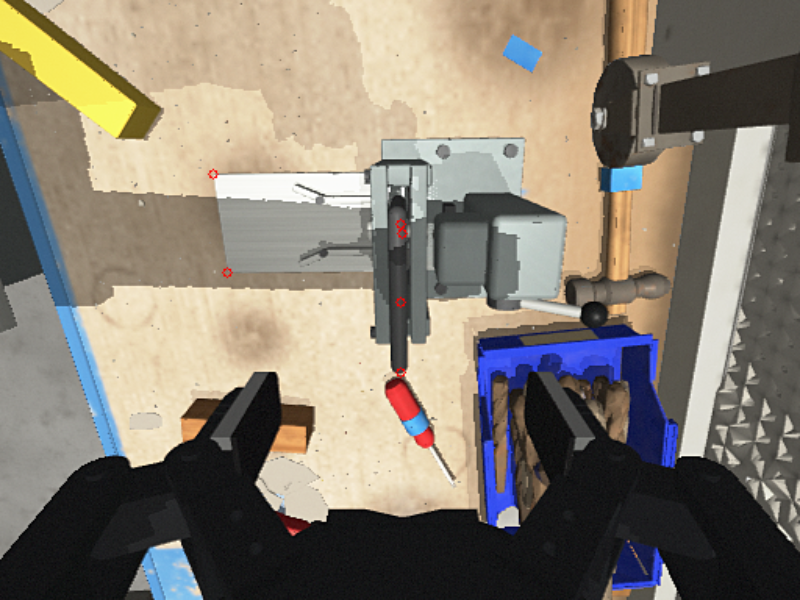

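The wrist view shows the rod at x≈399 (800-wide picture), spanning rows about 205–372, under the predicted points to within about 1 mm. The table corners also match, so I'll descend and grip.

>>> send_rows(
  moves=[
    [1,-1,0,-25,0,0,0],
    [1,0,0,-25,0,0,0],
    [1,0,0,-25,0,0,0],
    [1,0,0,-24,0,0,0],
    [1,0,0,0,0,0,0],
    [0,0,0,0,0,0,0],
    [0,0,0,0,0,0,0],
    [0,0,0,0,0,0,0],
    [0,0,0,0,0,0,0],
    [0,0,0,0,0,0,0],
  ],
  squeeze=60,
)

```text
time_s: 3.4
ee_pos: [0.6512, -0.053, 0.2599]
orientation: [0.0, 0.727, 0.686, 0.0]
wrist_force: [-3.1, 0.5, 0.5]
opening: 0.0122
finger_force: 1.8
```

>>> send_rows(
  moves=[
    [0,0,0,0,0,0,0],
    [0,0,0,0,0,0,0],
    [0,0,0,5,0,0,0],
    [0,0,0,10,0,0,0],
    [0,0,0,10,0,0,0],
    [0,0,0,10,0,0,0],
  ],
)

```text
time_s: 4.0
ee_pos: [0.6502, -0.053, 0.2944]
orientation: [-0.001, 0.727, 0.686, -0.001]
wrist_force: [-6.3, -0.5, -7.3]
opening: 0.0078
finger_force: 58.4
```

>>> send_rows(
  moves=[
    [0,-1,0,10,0,0,0],
    [0,0,0,10,0,0,0],
    [0,0,0,10,0,0,0],
    [0,0,0,10,0,0,0],
    [0,0,0,4,0,0,0],
    [0,0,0,0,0,0,0],
    [0,0,0,0,0,0,0],
  ],
)

```text
time_s: 4.7
ee_pos: [0.6501, -0.053, 0.3383]
orientation: [0.0, 0.727, 0.686, 0.0]
wrist_force: [-5.1, 0.9, -5.4]
opening: 0.0082
finger_force: 58.7
```

Run:
```python
from h import *
a=get_image("scene")[:,:,::-1];b=get_image("side")[:,:,::-1]
c=np.hstack([cv2.resize(a[120:260,240:340],(400,560),interpolation=2),cv2.resize(b[130:270,165:265],(400,560),interpolation=2)])
cv2.imwrite("pics/lift.png",c)
```

```text
(no output)
```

View pics/lift.png

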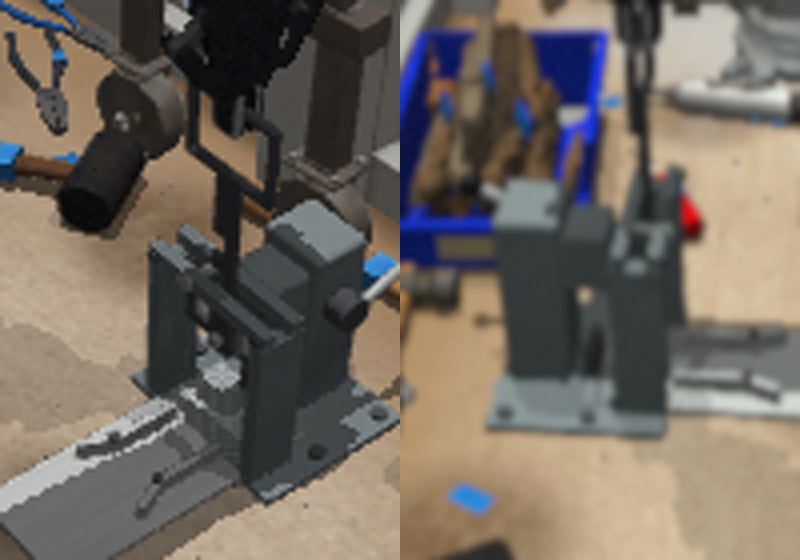

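The guard is up: the bar is raised through the straps and the passage is clear in the scene crop. Now I'll lean the bar about its pivot.

>>> send_rows(
  moves=[
    [0,0.3,5.7,0,-0.025,0.0015,0],
    [0,0.3,5.6,-0.3,-0.025,0.0015,0],
    [0,0.3,5.6,-0.4,-0.025,0.0015,0],
    [0,0.3,5.6,-0.4,-0.025,0.0015,0],
    [0,0.3,5.6,-0.7,-0.025,0.0015,0],
    [0,0.3,5.6,-0.7,-0.025,0.0015,0],
    [0,0,0,0,0,0,0],
    [0,0,0,0,0,0,0],
  ],
)

```text
time_s: 5.6
ee_pos: [0.6517, -0.0188, 0.3356]
orientation: [0.051, 0.725, 0.685, -0.055]
wrist_force: [-4.1, -0.5, -6.0]
opening: 0.0078
finger_force: 58.6
```

>>> send_rows(
  moves=[
    [0,0.3,5.6,-0.9,-0.025,0.0015,0],
    [0,0.3,5.5,-1.1,-0.025,0.0015,0],
    [0,0,0,0,0,0,0],
    [0,0,0,0,0,0,0],
  ],
)

```text
time_s: 6.0
ee_pos: [0.6523, -0.0079, 0.3336]
orientation: [0.068, 0.723, 0.683, -0.073]
wrist_force: [-4.9, -0.2, -6.3]
opening: 0.0076
finger_force: 58.6
```

No jam, and the weight is still carried. The y force stays near zero. I'll lower onto the pin.

>>> send_rows(
  moves=[
    [0,0,0,-2,0,0,0],
    [0,0,0,-2,0,0,0],
    [0,0,0,-2,0,0,0],
    [0,0,0,0,0,0,0],
    [0,0,0,0,0,0,0],
  ],
)

```text
time_s: 6.5
ee_pos: [0.6523, -0.0085, 0.3289]
orientation: [0.069, 0.724, 0.683, -0.072]
wrist_force: [-5.7, 0.3, -1.6]
opening: 0.0077
finger_force: 59.2
```

>>> send_rows(
  moves=[
    [0,0,0,-1,0,0,0],
    [0,0,0,-1,0,0,0],
    [0,0,0,0,0,0,0],
    [0,0,0,0,0,0,0],
  ],
)

```text
time_s: 6.9
ee_pos: [0.6524, -0.0085, 0.3286]
orientation: [0.07, 0.724, 0.683, -0.071]
wrist_force: [-6.6, 0.6, 5.8]
opening: 0.0079
finger_force: 59.9
```

Run:
```python
from h import *
a=get_image("scene")[:,:,::-1];b=get_image("wrist")[:,:,::-1]
c=np.hstack([cv2.resize(a[120:260,240:340],(400,560),interpolation=2),cv2.resize(b[60:270,180:330],(400,560),interpolation=2)])
cv2.imwrite("pics/hook.png",c)
```

```text
(no output)
```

View pics/hook.png

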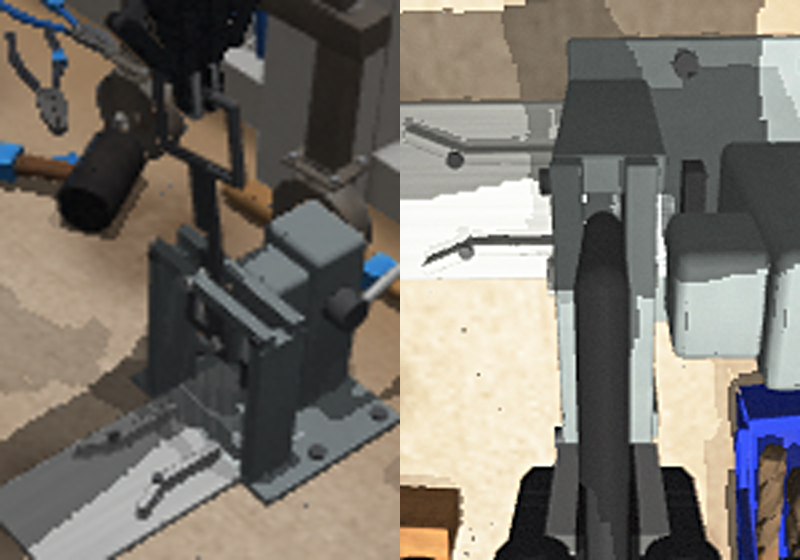

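The bar is leaned in the scene crop, and the wrist force reversed to +5.8 N, so it rests on the pin. I'll release.

>>> send_rows(
  moves=[
    [0,0,0,1,0,0,0],
    [0.25,0,0,0,0,0,0],
    [0.5,0,0,0,0,0,0],
    [1,0,0,0,0,0,0],
    [1,0,0,0,0,0,0],
    [1,0,0,0,0,0,0],
    [1,0,0,0,0,0,0],
    [1,0,0,0,0,0,0],
  ],
)

```text
time_s: 7.8
ee_pos: [0.6525, -0.0082, 0.3267]
orientation: [0.069, 0.724, 0.683, -0.073]
wrist_force: [-0.2, -0.3, -0.4]
opening: 0.0854
finger_force: 0.0
```

>>> send_rows(
  moves=[
    [1,0,4,20,0,0,0],
    [1,0,4,20,0,0,0],
    [1,0,0,20,0.1,-0.006,0],
    [1,0,0,0,0.1,-0.006,0],
    [1,0,0,0,0,0,0],
    [1,0,0,0,0,0,0],
  ],
)

```text
time_s: 8.4
ee_pos: [0.6523, -0.0008, 0.3864]
orientation: [0.0, 0.728, 0.686, -0.001]
wrist_force: [0.5, -0.2, 0.4]
opening: 0.0853
finger_force: 0.0
```

Run:
```python
from h import *
s=get_state();print(s["ee_pos"],s["orientation"],s["wrist_force"])
W=cam("wrist",s);a=get_image("wrist")
for o in boxes_of("scene","loop_top")[:1]+boxes_of("side","loop_top")[:1]: print(o)
get_image("scene")
v=(.652,-.053,-.058)
for o in boxes_of("scene","loop_top"): print(o)
for k,g in((.2,.072),(0,.0)):
  print(proj(cam("scene"),pw(v,[(0,y+np.sin(k)*.226,.030+g+.226*np.cos(k)+.005) for y in(-.043,.043)])))
  print(proj(W,pw(v,[(0,y*np.cos(k)+np.sin(k)*.226,.030+g+.226*np.cos(k)-y*np.sin(k)) for y in(-.043,.043)])))
for o in outline_of("wrist","block_center"):
    ys,xs=np.nonzero(o["pixels"]);print(o["confidence"],xs.mean(),ys.mean(),cv2.minAreaRect(np.c_[xs,ys].astype(np.float32)),ray(W,(xs.mean(),ys.mean()),.045))
cv2.imwrite("pics/rel.png",a[:,:,::-1])
```

```text
[ 0.65229899 -0.00084676  0.38639438] [ 4.62192367e-04  7.27697505e-01  6.85897356e-01 -9.72033501e-04] [ 0.50882678 -0.23381238  0.42223304]
{'at': [0.6503, -0.0333, 0.2591], 'confidence': 0.93}
{'at': [0.6469, -0.0343, 0.2788], 'confidence': 0.56}
{'at': [0.6483, -0.0333, 0.2609], 'confidence': 0.57}
[[298.85855766 148.0514288 ]
 [279.67511902 133.93293906]]
[[260.746114   276.20380967]
 [260.68477202 161.91611411]]
[[307.83740127 174.84711345]
 [288.57712802 159.80513644]]
[[259.90724316 267.32647112]
 [259.96898183 191.82297663]]
0.85 189.0697142857143 286.02628571428573 ((187.82101440429688, 285.36383056640625), (34.49518966674805, 28.694011688232422), 3.5763344764709473) [ 0.49665389 -0.28038418  0.045     ]
0.66 63.078654887432315 79.60786548874323 ((62.44000244140625, 79.08000183105469), (118.0, 32.0), 36.869895935058594) [0.35295688 0.11996635 0.045     ]
```

View pics/rel.png

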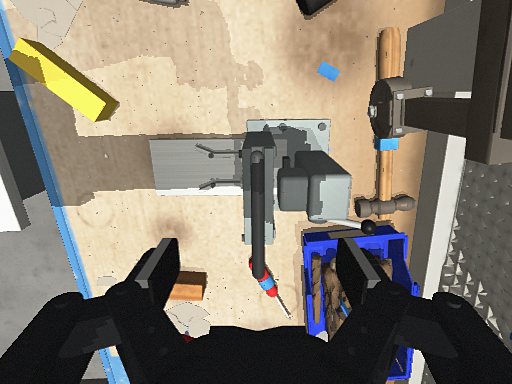

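The loop stays leaned over, with its rod at rows 155–276 as predicted for the hooked state. Next is the brown block, partly visible at (188,286).

>>> send_rows(
  moves=[
    [1,-26,-28,0,0,0,0.149],
    [1,-26,-28,0,0,0,0.149],
    [1,-26,-28,0,0,0,0.149],
    [1,-26,-28,0,0,0,0.149],
    [1,-26,-28,0,0,0,0.149],
    [1,-26,-28,-20,0,0,0.149],
    [1,-26,-29,-28,0,0,0.149],
    [1,-25,-29,-28,0,0,0.149],
    [1,-25,-29,-30,0,0,0.149],
    [1,-25,-29,-30,0,0,0.149],
  ],
)

```text
time_s: 9.7
ee_pos: [0.3958, -0.2831, 0.2515]
orientation: [0.0, 0.07, 0.998, -0.0]
wrist_force: [-0.2, 0.3, 0.3]
opening: 0.0854
finger_force: 0.0
```

>>> send_rows(
  moves=[
    [1,0,0,0,0,0,0],
    [1,0,0,0,0,0,0],
  ],
)

```text
time_s: 9.9
ee_pos: [0.3963, -0.2826, 0.2522]
orientation: [-0.001, 0.075, 0.997, 0.0]
wrist_force: [-0.6, 0.4, 0.8]
opening: 0.0854
finger_force: 0.0
```

Run:
```python
from h import *
s=get_state();print(s["ee_pos"],s["orientation"],np.round(s["joint_positions"],2))
W=cam("wrist",s);a=get_image("wrist")
b=a[:,:,::-1].copy()
for n in("wrist","scene","side"):
  if n!="wrist": get_image(n)
  for o in outline_of(n,"block_center"):
    m=o["pixels"];ys,xs=np.nonzero(m)
    print(n,o["confidence"],len(xs),xs.mean(),ys.mean(),ray(cam(n,s),(xs.mean(),ys.mean()),.03))
cv2.imwrite("pics/blk.png",b)
```

```text
[ 0.39625441 -0.28257761  0.25216603] [-5.19640518e-04  7.51699970e-02  9.97170532e-01  3.64172229e-04] [-0.62  0.05 -0.12  1.4   0.   -0.47]
wrist 0.83 3486 257.3453815261044 194.5582329317269 [ 0.44127582 -0.28944695  0.03      ]
scene 0.81 851 186.64747356051703 238.358401880141 [0.34161623 0.11401516 0.03      ]
scene 0.74 1182 298.3358714043993 307.6345177664975 [ 0.44236732 -0.29251823  0.03      ]
side 0.87 499 284.97795591182364 180.12224448897797 [ 0.44612213 -0.2840058   0.03      ]
side 0.68 949 323.67334035827184 254.81138040042148 [0.34224996 0.12554013 0.03      ]
```

View pics/blk.png

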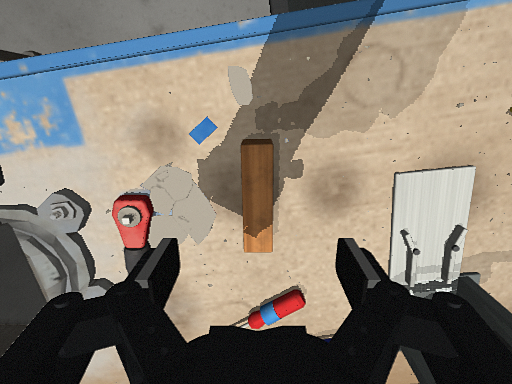

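The wooden block lies upright in the wrist picture, with its top face at columns 242–273 and rows 146–252, so the tool is aligned with it. The screwdriver is at (280,307), clear of the grip.

Run:
```python
from h import *
s=get_state();W=cam("wrist",s)
e=[ray(W,u,.045) for u in((242,146),(272,146),(273,252),(244,252))]
for x in e:print(np.round(x,4))
f=(e[0]+e[1])/2;n=(e[2]+e[3])/2;d=n-f;print("c",(f+n)/2,"len",np.linalg.norm(d),"yaw",np.arctan2(d[1],d[0]))
print("tool back axis yaw",W[1][:3,:3][:,1])
u=d/np.linalg.norm(d);print("grip",(f+n)/2-.05*u)
```

```text
[ 0.374  -0.2976  0.045 ]
[ 0.3793 -0.2618  0.045 ]
[ 0.5252 -0.2795  0.045 ]
[ 0.5193 -0.319   0.045 ]
c [ 0.44947752 -0.28948065  0.045     ] len 0.14689256778323465 yaw -0.13381387225001717
tool back axis yaw [ 0.93810192 -0.13945394  0.31704477]
grip [ 0.3999245 -0.2828099  0.045    ]
```

>>> send_rows(
  moves=[
    [1,2,0,-43,0,0,0.015],
    [1,0,0,-40,0,0,0],
    [1,0,0,-40,0,0,0],
    [1,0,0,-40,0,0,0],
    [1,0,0,-30,0,0,0],
    [1,0,0,-20,0,0,0],
    [1,0,0,0,0,0,0],
    [0,0,0,0,0,0,0],
    [0,0,0,0,0,0,0],
    [0,0,0,0,0,0,0],
  ],
  squeeze=80,
)

```text
time_s: 11.2
ee_pos: [0.4, -0.2831, 0.0411]
orientation: [0.001, 0.066, 0.998, -0.001]
wrist_force: [-0.6, 1.0, 1.0]
opening: 0.0436
finger_force: 0.0
```

>>> send_rows(
  moves=[
    [0,0,0,0,0,0,0],
    [0,0,0,0,0,0,0],
    [0,0,0,0,0,0,0],
    [0,0,0,20,0,0,0],
    [0,0,0,20,0,0,0],
    [0,0,0,20,0,0,0],
    [0,0,0,0,0,0,0],
  ],
)

```text
time_s: 11.9
ee_pos: [0.4004, -0.2836, 0.1024]
orientation: [0.002, 0.066, 0.998, -0.001]
wrist_force: [-0.4, -0.4, -1.7]
opening: 0.0386
finger_force: 80.8
```

>>> send_rows(
  moves=[
    [0,1.5,30,0,0,0,0.0095],
    [0,1.5,30,0,0,0,0.0095],
    [0,1.5,31,0,0,0,0.0095],
    [0,1.5,31,0,0,0,0.0095],
    [0,1.5,31,0,0,0,0.0095],
    [0,1.5,31,0,0,0,0.0095],
    [0,1.5,31,0,0,0,0.0095],
    [0,1.5,30,0,0,0,0.0095],
    [0,0,0,0,0,0,0],
    [0,0,0,0,0,0,0],
  ],
)

```text
time_s: 12.9
ee_pos: [0.4105, -0.0371, 0.0989]
orientation: [-0.0, 0.027, 1.0, -0.0]
wrist_force: [-0.1, -0.2, -2.3]
opening: 0.0387
finger_force: 81.3
```

Run:
```python
from h import *
s=get_state();print(s["ee_pos"],s["orientation"],np.round(s["joint_positions"],2),s["ft_torque"])
W=cam("wrist",s);a=get_image("wrist")[:,:,::-1].copy();d=get_image("side")[:,:,::-1]
cv2.imwrite("pics/ov.png",np.hstack([cv2.resize(a,(496,372)),cv2.resize(d[150:250,190:310],(304,253),interpolation=2).repeat(1,0)[:253]] ) if 0 else cv2.resize(a,(800,600)))
cv2.imwrite("pics/ovside.png",d)
v=(.652,-.053,-.058)
for P in((-.08,.0245,.024),(-.08,-.0245,.024),(-.2,.055,.008),(-.2,-.055,.008)):
    print(P,proj(W,pw(v,[P]))[0]*800/512)
```

```text
[ 0.41054053 -0.03711839  0.09885067] [-4.37553129e-04  2.74683284e-02  9.99622568e-01 -1.47475140e-04] [-0.09 -0.04 -0.55  1.05 -0.   -0.03] [-0.01697949  0.09060168 -0.02484804]
(-0.08, 0.0245, 0.024) [439.16906596 566.1884698 ]
(-0.08, -0.0245, 0.024) [359.03751522 566.11992599]
(-0.2, 0.055, 0.008) [497.65551073 379.56406914]
(-0.2, -0.055, 0.008) [300.71812339 379.29850434]
```

View pics/ov.png

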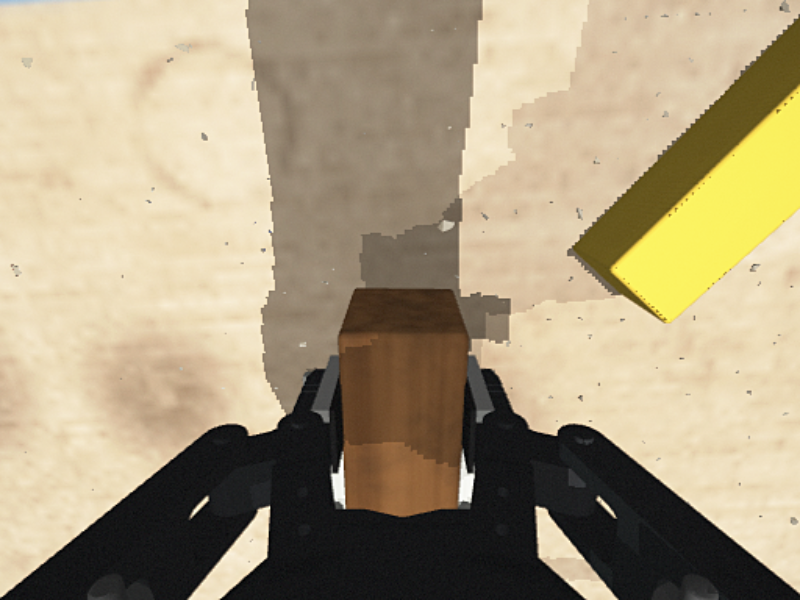

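The block sits square in the jaws (columns 339–468), about 1.5 mm left of the predicted passage centre. I'll correct that, lower, and start the slide.

>>> send_rows(
  moves=[
    [0,0,-1.5,-15,0,0,0],
    [0,0,0,-15,0,0,0],
    [0,0,0,-12,0,0,0],
    [0,0,0,-4,0,0,0],
    [0,0,0,0,0,0,0],
    [0,0,0,0,0,0,0],
  ],
)

```text
time_s: 13.6
ee_pos: [0.4113, -0.0393, 0.0539]
orientation: [0.0, 0.029, 1.0, -0.0]
wrist_force: [0.3, 0.0, -1.7]
opening: 0.0384
finger_force: 81.4
```

>>> send_rows(
  moves=[
    [0,10,-0.6,0,0,0,0],
    [0,10,-0.6,0,0,0,0],
    [0,10,-0.6,0,0,0,0],
    [0,10,-0.6,0,0,0,0],
    [0,10,-0.6,0,0,0,0],
    [0,10,-0.6,0,0,0,0],
    [0,0,0,0,0,0,0],
  ],
)

```text
time_s: 14.3
ee_pos: [0.4726, -0.0428, 0.0536]
orientation: [0.0, 0.028, 1.0, -0.0]
wrist_force: [0.7, -0.1, -1.7]
opening: 0.0384
finger_force: 81.4
```

>>> send_rows(
  moves=[
    [0,10,-0.6,0,0,0,0],
    [0,10,-0.6,0,0,0,0],
    [0,10,-0.6,0,0,0,0],
    [0,10,-0.6,0,0,0,0],
    [0,10,-0.6,-1,0,0,0],
    [0,10,-0.6,-1,0,0,0],
    [0,10,-0.5,0,0,0,0],
    [0,10,-0.5,0,0,0,0],
    [0,0,0,0,0,0,0],
  ],
)

```text
time_s: 15.2
ee_pos: [0.5525, -0.0473, 0.0516]
orientation: [0.0, 0.028, 1.0, -0.0]
wrist_force: [0.6, -0.1, -1.6]
opening: 0.039
finger_force: 81.4
```

>>> send_rows(
  moves=[
    [0,4,-0.2,-1,0,0,0],
    [0,4,-0.2,-1,0,0,0],
    [0,4,-0.2,0,0,0,0],
    [0,3,-0.2,0,0,0,0],
    [0,0,0,0,0,0,0],
  ],
)

```text
time_s: 15.7
ee_pos: [0.5665, -0.0481, 0.0497]
orientation: [0.0, 0.028, 1.0, -0.0]
wrist_force: [-0.1, 0.1, -2.3]
opening: 0.0387
finger_force: 81.6
```

>>> send_rows(
  moves=[
    [0,2,-0.1,0,0,0,0],
    [0,2,-0.1,0,0,0,0],
    [0,0,0,0,0,0,0],
  ],
)

```text
time_s: 16.0
ee_pos: [0.5703, -0.0483, 0.0497]
orientation: [0.0, 0.028, 1.0, -0.0]
wrist_force: [0.4, -0.9, -1.4]
opening: 0.0388
finger_force: 81.6
```

>>> send_rows(
  moves=[
    [0,1.5,-0.1,0,0,0,0],
    [0,1.5,-0.1,0,0,0,0],
    [0,0,0,0,0,0,0],
  ],
)

```text
time_s: 16.3
ee_pos: [0.5733, -0.0485, 0.0496]
orientation: [0.0, 0.028, 1.0, -0.0]
wrist_force: [-0.1, 0.1, -0.5]
opening: 0.0387
finger_force: 81.6
```

>>> send_rows(
  moves=[
    [0,1.5,-0.1,0,0,0,0],
    [0,0,0,0,0,0,0],
  ],
)

```text
time_s: 16.5
ee_pos: [0.5734, -0.0485, 0.0494]
orientation: [-0.001, 0.028, 1.0, -0.0]
wrist_force: [-5.3, 1.3, 1.3]
opening: 0.0383
finger_force: 82.0
```

Contact with the stop (−5.3 N) came at the expected spot. I'll settle and release.

>>> send_rows(
  moves=[
    [0,0,0,-1,0,0,0],
    [0,0,0,0,0,0,0],
    [0.6,0,0,0,0,0,0],
    [0.8,0,0,0,0,0,0],
    [0.8,0,0,0,0,0,0],
    [0.8,0,0,0,0,0,0],
    [0.8,0,0,0,0,0,0],
  ],
)

```text
time_s: 17.2
ee_pos: [0.5746, -0.0486, 0.0485]
orientation: [-0.0, 0.028, 1.0, 0.0]
wrist_force: [-0.2, -0.7, 0.3]
opening: 0.0687
finger_force: 0.0
```

>>> send_rows(
  moves=[
    [0.8,0,0,20,0,0,0],
    [0.8,0,0,20,0,0,0],
    [0.8,-10,0,20,0,0,0],
    [0.8,-20,0,20,0,0,0],
    [0.8,-20,0,20,0,0,0],
    [0.8,-20,0,20,0,0,0],
    [0.8,-20,0,0,0,0,0],
    [0.8,0,0,0,0,0,0],
    [0.8,0,0,0,0,0,0],
  ],
)

```text
time_s: 18.1
ee_pos: [0.4847, -0.0486, 0.1687]
orientation: [0.0, 0.028, 1.0, -0.0]
wrist_force: [0.4, -0.3, 0.4]
opening: 0.0683
finger_force: 0.0
```

Run:
```python
from h import *
s=get_state();print(s["ee_pos"])
W=cam("wrist",s);a=get_image("wrist")[:,:,::-1].copy();d=get_image("scene")[:,:,::-1]
c=np.hstack([cv2.resize(a,(440,330)),cv2.resize(d[130:270,225:345],(360,420),interpolation=2)[:330]*1])
c=np.zeros((420,800,3),np.uint8);c[:330,:440]=cv2.resize(a,(440,330));c[:,440:]=cv2.resize(d[130:270,225:345],(360,420),interpolation=2)
cv2.imwrite("pics/fin.png",c)
v=(.652,-.053,-.058)
P=[(-.105,.02,.053),(-.105,-.02,.053),(-.2,.055,.008),(-.2,-.055,.008)]
print(proj(W,pw(v,P))*440/512)
```

```text
[ 0.48472907 -0.04860205  0.16869537]
[[243.52115735 212.95054233]
 [208.53588922 212.96631781]
 [271.71905766 123.36168407]
 [179.82242422 123.37346938]]
```

View pics/fin.png

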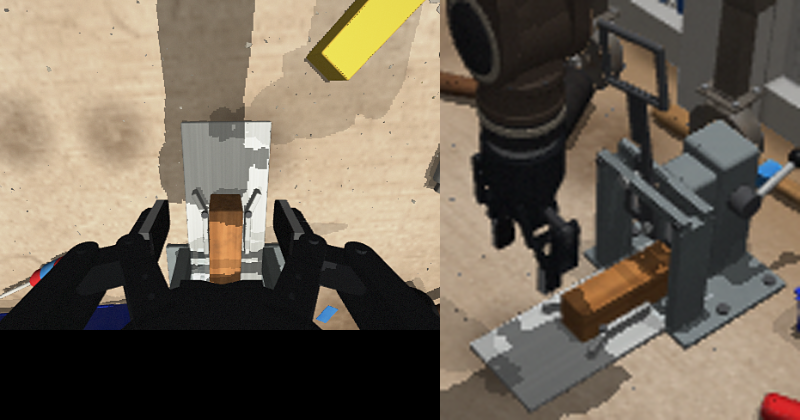

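The scene crop shows the guard hooked and the block between the guides under it. Its rear edge is at row ~208, against 213 predicted when fully seated, which may be a few mm short. I'll make sure with a gentle push on the rear end with shut fingers.

>>> send_rows(
  moves=[
    [0,5,2.5,0,0,0,0],
    [0,0,0,0,0,0,0],
    [0,0,0,0,0,0,0],
    [0,0,0,-40,0,0,0],
    [0,0,0,-40,0,0,0],
    [0,0,0,-36,0,0,0],
    [0,10,-0.6,0,0,0,0],
    [0,10,-0.6,0,0,0,0],
    [0,5,-0.3,0,0,0,0],
    [0,0,0,0,0,0,0],
  ],
)

```text
time_s: 19.2
ee_pos: [0.5173, -0.0478, 0.0547]
orientation: [0.002, 0.028, 1.0, -0.0]
wrist_force: [-0.4, 0.4, 0.5]
opening: 0.0001
finger_force: 0.0
```

>>> send_rows(
  moves=[
    [0,3,-0.2,0,0,0,0],
    [0,3,-0.2,0,0,0,0],
    [0,3,-0.2,0,0,0,0],
    [0,0,0,0,0,0,0],
  ],
)

```text
time_s: 19.6
ee_pos: [0.5239, -0.0482, 0.0528]
orientation: [0.0, 0.028, 1.0, -0.0]
wrist_force: [0.4, -0.5, -0.3]
opening: 0.0003
finger_force: 0.0
```

>>> send_rows(
  moves=[
    [0,3,-0.2,0,0,0,0],
    [0,3,-0.2,0,0,0,0],
    [0,2,-0.1,0,0,0,0],
    [0,0,0,0,0,0,0],
  ],
)

```text
time_s: 20.0
ee_pos: [0.5318, -0.0487, 0.0525]
orientation: [0.0, 0.028, 1.0, -0.0]
wrist_force: [0.1, -0.6, 0.1]
opening: -0.0002
finger_force: 0.0
```

>>> send_rows(
  moves=[
    [0,1.5,-0.1,0,0,0,0],
    [0,1.5,-0.1,0,0,0,0],
    [0,0,0,0,0,0,0],
  ],
)

```text
time_s: 20.3
ee_pos: [0.5336, -0.0489, 0.0524]
orientation: [-0.001, 0.028, 1.0, -0.0]
wrist_force: [-4.4, 0.1, 2.9]
opening: -0.0001
finger_force: 2.1
```

>>> send_rows(
  moves=[
    [0,1.5,-0.1,0,0,0,0],
    [0,1.5,-0.1,0,0,0,0],
    [0,0,0,0,0,0,0],
    [0,0,0,0,0,0,0],
  ],
)

```text
time_s: 20.7
ee_pos: [0.5337, -0.0489, 0.052]
orientation: [-0.003, 0.028, 1.0, 0.0]
wrist_force: [-14.0, 0.6, 9.6]
opening: 0.0001
finger_force: 6.9
```

It holds firm at 14 N without moving, so the block is seated. I'll back away.

>>> send_rows(
  moves=[
    [0,-3,0.2,0,0,0,0],
    [0,-10,0.6,0,0,0,0],
    [0,-20,1,0,0,0,0],
    [0,-20,0,30,0,0,0],
    [0,-20,0,40,0,0,0],
    [0,-20,0,40,0,0,0],
    [0,0,0,40,0,0,0],
    [0,0,0,0,0,0,0],
    [0,0,0,0,0,0,0],
  ],
)

```text
time_s: 21.6
ee_pos: [0.4452, -0.0473, 0.2037]
orientation: [0.002, 0.028, 1.0, -0.0]
wrist_force: [-0.6, -0.7, -0.8]
opening: -0.0002
finger_force: 0.0
```

Run:
```python
from h import *
s=get_state();W=cam("wrist",s);a=get_image("wrist")[:,:,::-1];d=get_image("side")[:,:,::-1]
v=(.652,-.053,-.058)
P=[(-.105,.02,.053),(-.105,-.02,.053),(-.2,.055,.008),(-.2,-.055,.008)]
u=proj(W,pw(v,P));print(u)
x0=int(u[:,0].mean())-75;y0=int(u[2,1])-20
c=np.hstack([cv2.resize(a[y0:y0+150,x0:x0+150],(500,500),interpolation=2),cv2.resize(d[140:250,185:251],(300,500),interpolation=2)])
print(x0,y0);cv2.imwrite("pics/end.png",c)
```

```text
[[280.43238072 261.22967988]
 [245.6617277  261.24247572]
 [308.81438379 171.04244477]
 [216.79472063 171.05255449]]
187 151
```

View pics/end.png

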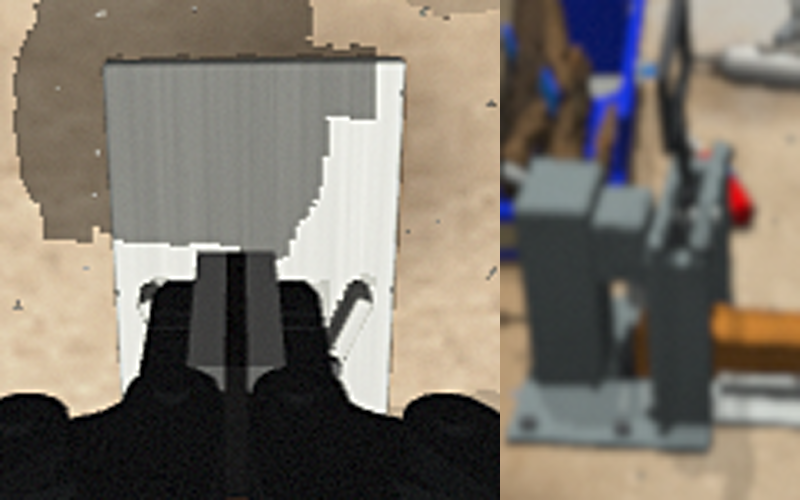

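The side view shows the block's front end behind the uprights by the stop, and the bar still hooked above. Handing in.

```bash
python3 -c "
from bench import *
print(close_job())"
```

```text
the job is handed in; nothing more can be done
None
```

I handed the job in at about 21.6 s. The guard hangs on the catch pin by the lower slot. The block lies between the guides against the back stop (it held at 14 N), and I never touched the other tools. The hand-in returned no verdict.

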